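# Set the test set's regulator and tap selector

## Task

Get the test set ready: with a fingertip, first push the regulator wheel round by a spoke until its long spoke rests against the stop pin, then push the selector arm round until it points squarely at the tall terminal post. Only push them: do not lift the wheel or the arm on its spindle, and leave the loose things where they are.

Things in the scene. Friction and masses are not known exactly. Their poses are not given: they have to be found in the camera images.
- case: low aluminium instrument case, 300 (x) x 460 (y) x 100 mm high, fixed; its lid is folded flat behind it. Origin under the centre of the case proper, so its top panel lies 100 mm above the origin. Selector and regulator stand side by side on the panel, in either order, each on a black plate whose top is 104 mm above the table
- regulator_hub (a point): top centre of the regulator's hub (black, 36 mm across), 148 mm above the table, on the vertical axis of the regulator wheel. Around the hub stand three bare aluminium spokes, 120 degrees apart, each 12 mm wide; their undersides are 118 mm and their tops 136 mm above the table, open space below and between them. One spoke is long (reaches 78 mm from the axis), two are short (56 mm). The wheel sits loose on its spindle: it would lift off if pulled up
- regulator_tip (a point): end of the long spoke, on its centre line, 78 mm from the axis, 127 mm above the table
- regulator (a joint): angle of the regulator wheel, rad: 0 is fully home, the long spoke resting against the thin upright stop pin (7 mm thick, its top 140 mm above the table, 67 mm from the axis); grows counterclockwise seen from above, so it is wound home clockwise. Starts 0.6 to 1.5, can reach 2.0. Turns against dry friction of 0.12 N m and stays where it is left; stops hard at 0
- selector_hub (a point): top centre of the selector's hub (black, 30 mm across), 148 mm above the table, on the vertical axis of the selector arm. The single bare aluminium arm is 12 mm wide and reaches 72 mm from the axis with a pointed end; its underside is 118 mm and its top 136 mm above the table, open space below it. The arm sits loose on its spindle: it would lift off if pulled up
- selector_aim (a point): a point in the air on the arm's centre line prolonged, 95 mm from the axis (23 mm beyond the pointed end), 127 mm above the table; it lies over a post's axis when the arm points at that post
- selector (a joint): angle of the selector arm, rad, growing counterclockwise seen from above, limits -1.6 and 1.6; the posts stand at about -1.2, -0.5, 0.5 and 1.2. Starts between -0.28 and 0.28. Turns against dry friction of 0.12 N m and stays where it is left
- post_tall: the tall steel terminal post, 46 mm high (top 150 mm above the table), with a thick round head 26 mm across and 12 mm deep; 20 mm across at the foot, fixed on the selector's plate 95 mm from the arm's axis; origin under its centre
- post_a: one of three short steel terminal posts, 20 mm high (top 124 mm above the table), head 16 mm across, foot 20 mm across; fixed, 95 mm from the arm's axis; origin under its centre
- post_b: one of three short steel terminal posts, 20 mm high (top 124 mm above the table), head 16 mm across, foot 20 mm across; fixed, 95 mm from the arm's axis; origin under its centre
- post_c: one of three short steel terminal posts, 20 mm high (top 124 mm above the table), head 16 mm across, foot 20 mm across; fixed, 95 mm from the arm's axis; origin under its centre
- dust_cap: loose black dust cap, 24 mm across, 18 mm high, standing on the front strip of the panel; origin under its centre. Leave alone
- fuse: loose white fuse cartridge with steel ends, 20 mm across, 38 mm high, standing at a front corner of the panel; origin under its centre. Leave alone
- screwdriver: loose screwdriver lying on the table, left of the case. Leave alone
- tape: loose roll of tape, 90 mm across, 20 mm high, on the table left of the case. Leave alone
- meter: loose hand meter, 160 x 80 x 44 mm, on the table right of the case. Leave alone
- jar: loose jar, 60 mm across, 70 mm high, on the table right of the case. Leave alone

How it is judged:
By the outcome, as a careful person would: the job done as asked, in the order asked, and still so for the second after the job is handed in, with the robot touching nothing.
It also fails if it takes over 51 s, if anything falls off the work surface, if the arm or the gripper's body presses on something with over 40 N, if the wrist force passes 120 N, or if a joint passes its speed limit or range.

## Robot

A 7-joint arm with a two-finger parallel gripper is mounted at the origin on the work surface. World frame = base frame: x ahead of the robot, y to its left, z up, the work surface at z = 0. Lengths are in m, angles in rad, forces in N, time in s.
With the tool pointing down it reaches from about 0.425 to 1.025 m from the base axis. Payload 3.6 kg.
Tool frame: the origin (TCP) lies at the very end of the fingers, on their centre line; the grasp point (between the pads) lies 19 mm behind it (ctrl.hold_point_z is the distance from the TCP to the grasp point, in m); z points along the fingers, y is the line along which they close (so a half turn about z gives the same grasp; the last joint's range is limited). The gripper opens to 85 mm and grips with 20 to 120 N. Pads are 22 mm wide; open, the fingers measure 114 mm over their backs; the gripper's body (76 mm by 85 mm) begins 54 mm behind the grasp point. The pads swing forward as they close: fully open they stand 13 mm farther back than shut.
Start: joints at [1.099, 0.591, 0.048, 1.609, -0.033, 0.943, -0.034], TCP at [0.267, -0.674, 0.231] pointing down, gripper open.
Joint ranges: [-2.69, 2.69], [-0.47, 2.24], [-1.27, 1.36], [0.19, 2.51], [-1.53, 4.68], [0.08, 2.07], [-3.09, 3.09]. Speed limits (rad/s): [2.57, 2.57, 3.14, 3.14, 3.14, 3.14, 3.14].

## Interface

Orientations are given as a unit quaternion [w, x, y, z].
In Python, from workcell import ctrl gives the robot as it stands.
- The arm moves only by the shell command python3 -m creep 'ROWS'. ROWS is text: rows parted by semicolons, each of 7 numbers parted by spaces: the turn, a rotation vector about the tool's x, y, z in units of pi/2 rad (1.0 is pi/2 rad), then the shift along the tool's x, y, z in units of 1 m (1.0 is 1 m), then the opening, from 0 (shut) to 1 (fully open). A call has 1 to 10 rows; each row is the pose to reach, as a shift and turn from the pose commanded when the call began, along the tool's axes at that moment; what a row does not reach only later rows make up. A row lasts 1/8 s, in which the tool goes at most 62.5 mm and 10.7 degrees, less where a joint would pass 70% of its speed; a pose out of reach is approached as far as the arm can. A call with a number of a shift or a turn outside -1 to 1 is refused whole. A call with a gripper value outside its range is refused whole. The fingers move at their own pace and stop on an object; the grip force is fixed at half the most. Time passes only in rows, so rows that repeat a pose let the fingers close. It gives the time, the measured TCP pose, the force, the opening and the grip force at its end, in the units of the state.
- ctrl.observe(): the state, without advancing time (a new reading comes with each control period).
- ctrl.snapshot(name): name is "scene" or "side" or "wrist"; returns a dict with "image" (384x512x3 uint8, red, green, blue), "vertical_fov" (degrees; the focal length in pixels is half the picture's height over the tangent of half this angle, whatever the lens; pixels are square), "cx", "cy" (the principal point, pixels), "extrinsics" (4x4, takes a point from world to camera coordinates). Camera axes: x right, y up, looking along -z (the intrinsics and any distortion apply to the point x, -y, -z); pixel columns grow to the right and rows downward; lengths in m; the calibration is good to about 2 mm. A picture is of the moment at which its call begins. There is no depth.
- ctrl.job_done(): hands the job in; it is judged then, once.
The state is a dict: "time": time; "qpos": joint angles; "qvel": joint speeds; "effort": joint torques, N m; "position": TCP position; "orientation": TCP orientation; "wrist_force": force on the tool from outside, world axes, zero at the start; "moment": the same for the moment, N m; "gripper_width": finger opening in m; "grasp_force": force on a finger pad.
Only numpy, scipy, OpenCV 4.12 (cv2) and the standard library are available. Lean on these libraries where they do the work, as an engineer would, in place of code of your own. Each camera call takes 0.05 s, during which the arm holds its last target. There are 200 camera calls.

## Working session

There is one attempt and no reset: what is moved stays moved. The work goes in short steps, Python scripts to look and compute and a shell command to move; the robot and the scene stay as the last step left them, time stands still between calls to the robot, and variables do not carry over. Pictures are saved under pics/ and viewed, at most 10 in all, crops included, and the job is handed in when it is done.

```bash
mkdir -p pics; ls; python3 - <<'E'
from workcell import ctrl
import cv2,numpy as np
s=ctrl.observe();print(s['time'],s['position'],s['orientation'],s['gripper_width'])
for n in("scene","side"):
    d=ctrl.snapshot(n);cv2.imwrite(f"pics/{n}0.png",d["image"][:,:,::-1])
    np.savez(f"{n}0.npz",**d)
    print(n,{k:v for k,v in d.items() if k!='image'})
E
```

```text
pics
0.0 [ 0.2671382  -0.67307521  0.23012764] [-1.10790617e-03  9.82202142e-01  1.87823455e-01 -2.74615249e-04] 0.08564704000690725
scene {'vertical_fov': 48.40860011133378, 'cx': 256.31886115418524, 'cy': 195.85155809898183, 'extrinsics': array([[-0.78960405,  0.61355854, -0.00844749,  0.39570421],
       [-0.51676145, -0.65748391,  0.54833614,  0.20757713],
       [ 0.33088223,  0.43733378,  0.83621535, -1.51957953],
       [ 0.        ,  0.        ,  0.        ,  1.        ]])}
side {'vertical_fov': 54.64762051366799, 'cx': 256.04388112790906, 'cy': 194.1020257175182, 'extrinsics': array([[-0.95865295, -0.28442831,  0.00922251,  0.48144393],
       [ 0.19648401, -0.6381017 ,  0.74445971, -0.17712149],
       [-0.20586052,  0.71549057,  0.66760369, -1.2956179 ],
       [ 0.        ,  0.        ,  0.        ,  1.        ]])}
```

View pics/scene0.png

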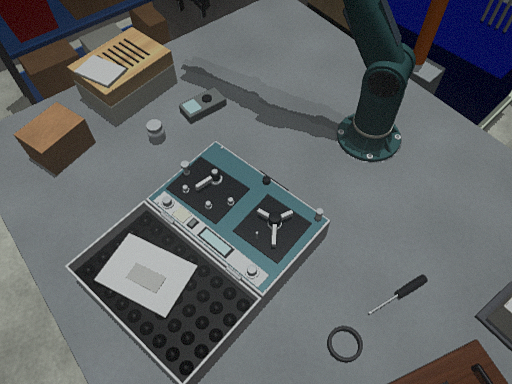

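View pics/side0.png

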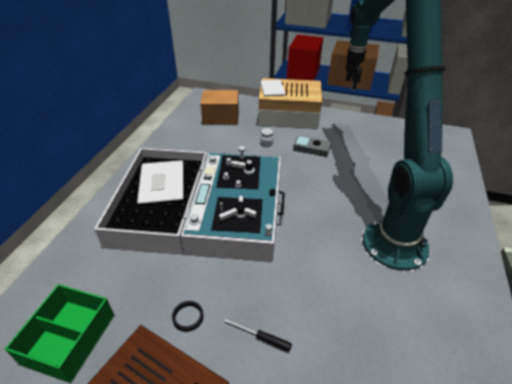

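The scene view shows the case at about (240,230), with the selector plate at (210,188) and the regulator plate at (275,228). In the side view they are at (240,172) and (238,213). I'll enlarge both.

```bash
python3 - <<'E'
import cv2,numpy as np
a=cv2.imread("pics/scene0.png")[150:270,150:340];b=cv2.imread("pics/side0.png")[140:245,190:290]
a=cv2.resize(a,None,fx=4,fy=4,interpolation=cv2.INTER_CUBIC);b=cv2.resize(b,None,fx=5,fy=5,interpolation=cv2.INTER_CUBIC)
cv2.imwrite("pics/a.png",a);cv2.imwrite("pics/b.png",b)
E
```

```text
(no output)
```

View pics/a.png

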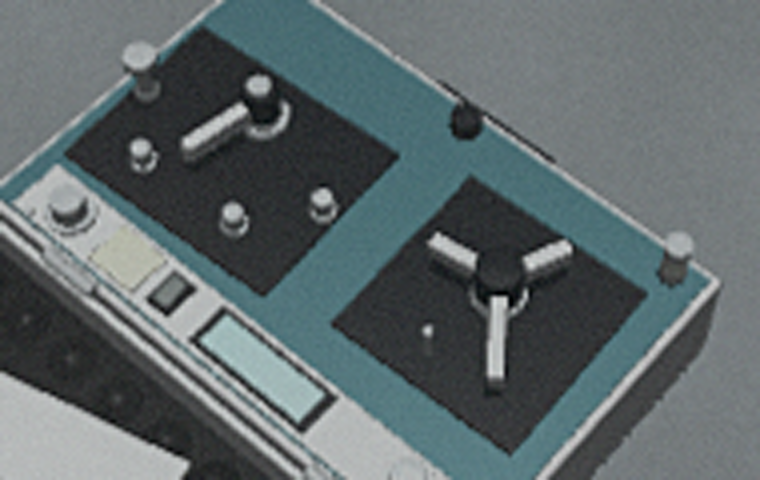

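View pics/b.png

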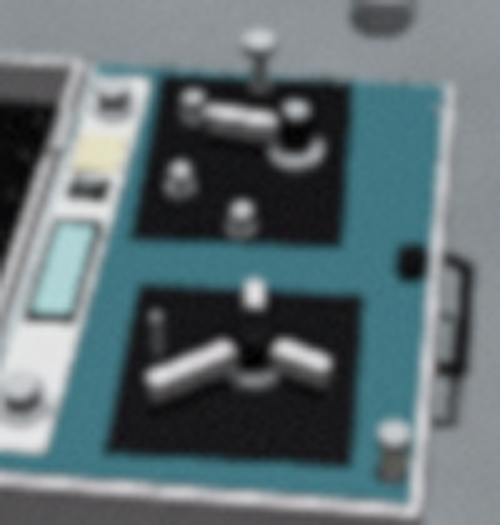

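Crop a (pixel = x/4+150) shows:
- Selector hub top at (260,84) and arm tip at (190,148).
- Tall post head at (140,55), which is the -1.2 post.
- Short posts at (143,148), (233,212) and (322,197).
- Regulator hub at (500,262) and long spoke end at (495,375).
- Stop pin top at (428,328), clockwise from the long spoke.

Crop b (x/5+190, y/5+140) agrees. I'll triangulate coarsely next.

```bash
cat > h.py <<'E'
import numpy as np,cv2
from scipy.spatial.transform import Rotation as R
def ray(d,uv):
    im=d["image"];f=im.shape[0]/2/np.tan(np.radians(float(d["vertical_fov"]))/2);E=d["extrinsics"]
    v=np.array([(uv[0]-d["cx"])/f,-(uv[1]-d["cy"])/f,-1]);Rm=E[:3,:3]
    return -Rm.T@E[:3,3],Rm.T@v/np.linalg.norm(v)
def plane(d,uv,z):
    c,v=ray(d,uv);return c+v*(z-c[2])/v[2]
def tri(r):
    A=sum(np.eye(3)-np.outer(v,v) for c,v in r);b=sum((np.eye(3)-np.outer(v,v))@c for c,v in r);return np.linalg.solve(A,b)
def proj(d,p):
    im=d["image"];f=im.shape[0]/2/np.tan(np.radians(float(d["vertical_fov"]))/2);q=d["extrinsics"][:3,:3]@p+d["extrinsics"][:3,3]
    return np.array([d["cx"]+f*q[0]/-q[2],d["cy"]+f*q[1]/q[2]])
def shift(s,p): # world target -> tool shift
    w,x,y,z=s["orientation"];return R.from_quat([x,y,z,w]).inv().apply(np.array(p)-s["position"])
E
python3 - <<'E'
from h import *
a=np.load("scene0.npz");b=np.load("side0.npz")
P={"selhub":((260,84),(296,108),.148),"tall":((140,55),(259,42),.150),"reghub":((500,262),(254,335),.148),
"pin":((428,328),(155,315),.140),"longtip":((495,375),(150,377),.132),"s05":((142,146),(193,98),.124),"s-":((233,210),(181,168),.124),"s+":((322,196),(241,208),.124),"fuse":((679,244),(394,430),.138),"cap":((465,110),(411,255),.118)}
for k,(u,v,z) in P.items():
    u=np.array(u)/4+150;v=np.array(v)/5+[190,140]
    print(k,plane(a,u,z).round(3),plane(b,v,z).round(3),tri([ray(a,u),ray(b,v)]).round(3),z)
E
```

```text
selhub [ 0.564 -0.116  0.148] [ 0.567 -0.122  0.148] [ 0.565 -0.113  0.154] 0.148
tall [ 0.62  -0.192  0.15 ] [ 0.619 -0.193  0.15 ] [ 0.619 -0.192  0.15 ] 0.15
reghub [0.521 0.112 0.148] [0.52  0.121 0.148] [0.521 0.112 0.142] 0.148
pin [0.589 0.118 0.14 ] [0.592 0.115 0.14 ] [0.59  0.119 0.144] 0.14
longtip [0.573 0.171 0.132] [0.578 0.163 0.132] [0.575 0.172 0.14 ] 0.132
s05 [ 0.656 -0.139  0.124] [ 0.657 -0.141  0.124] [ 0.656 -0.138  0.126] 0.124
s- [ 0.635 -0.051  0.124] [ 0.636 -0.057  0.124] [ 0.635 -0.051  0.127] 0.124
s+ [ 0.578 -0.021  0.124] [ 0.579 -0.026  0.124] [ 0.578 -0.021  0.127] 0.124
fuse [0.41  0.173 0.138] [0.412 0.167 0.138] [0.411 0.174 0.143] 0.138
cap [ 0.446 -0.02   0.118] [ 0.449 -0.019  0.118] [ 0.448 -0.018  0.12 ] 0.118
```

Distances check out: hub to pin 69 mm (67 given), hub to tall post 93 mm (95 given). I'll move above the case with the fingers shut and use the wrist camera.

```bash
python3 - <<'E'
from h import *
from workcell import ctrl
s=ctrl.observe()
print(shift(s,[.50,0,.36]))
E
```

```text
[ 0.46473216 -0.54003668 -0.12868595]
```

```bash
python3 -m creep '0 0 0 0.10 -0.10 -0.13 0;0 0 0 0.46 -0.54 -0.13 0;0 0 0 0.46 -0.54 -0.13 0;0 0 0 0.46 -0.54 -0.13 0;0 0 0 0.46 -0.54 -0.13 0;0 0 0 0.46 -0.54 -0.13 0;0 0 0 0.46 -0.54 -0.13 0;0 0 0 0.46 -0.54 -0.13 0;0 0 0 0.46 -0.54 -0.13 0;0 0 0 0.46 -0.54 -0.13 0'
python3 -m creep '0 0 0 0 0 0 0;0 0 0 0 0 0 0;0 0 0 0 0 0 0;0 0 0 0 0 0 0'
python3 - <<'E'
from h import *
from workcell import ctrl
s=ctrl.observe();print(s['time'],s['position'],shift(s,[.50,0,.36]))
E
```

```text
time: 1.35
position: [0.4623, -0.1008, 0.3475]
orientation: [0.0, 0.982, 0.188, -0.0]
wrist_force: [2.0, 0.1, 0.2]
gripper_width: -0.0
grasp_force: 0.0
time: 1.85
position: [0.4617, -0.1041, 0.347]
orientation: [-0.0, 0.982, 0.186, -0.0]
wrist_force: [-0.1, 0.5, -0.5]
gripper_width: -0.0002
grasp_force: 0.0
1.85 [ 0.46166755 -0.1041303   0.34697458] [ 0.07378227 -0.08287002 -0.01307264]
```

```bash
python3 -m creep '0 0 0 0.04 -0.04 0 0;0 0 0 0.07 -0.08 0 0;0 0 0 0.07 -0.08 0 0;0 0 0 0.07 -0.08 0 0;0 0 0 0.07 -0.08 0 0'
python3 - <<'E'
from h import *
from workcell import ctrl
d=ctrl.snapshot("wrist");np.savez("w1.npz",**d);cv2.imwrite("pics/w1.png",d["image"][:,:,::-1])
s=ctrl.observe();print(s['position'],{k:v for k,v in d.items() if k!='image'})
for p in ([.565,-.118,.148],[.62,-.192,.15],[.521,.117,.148],[.59,.118,.14],[.575,.168,.132],s['position']): print(proj(d,np.array(p)).round(1))
E
```

```text
time: 2.48
position: [0.4974, -0.0045, 0.3471]
orientation: [0.0, 0.983, 0.186, -0.0]
wrist_force: [0.7, 0.2, -0.0]
gripper_width: -0.0004
grasp_force: 0.0
[ 0.49744981 -0.00434328  0.34716415] {'vertical_fov': 66.23357148084156, 'cx': 254.78640937112021, 'cy': 188.4155381193575, 'extrinsics': array([[ 3.65455409e-01, -9.30828379e-01,  9.34017970e-04,
        -1.85874144e-01],
       [ 8.84913426e-01,  3.47116989e-01, -3.10544724e-01,
        -3.62223055e-01],
       [ 2.88739628e-01,  1.14316774e-01,  9.50558311e-01,
        -6.32520318e-01],
       [ 0.00000000e+00,  0.00000000e+00,  0.00000000e+00,
         1.00000000e+00]])}
[367.1 144.7]
[448.9 123.7]
[161.3 104.5]
[180.2  41.7]
[134.1  38.5]
[255.3 246.3]
```

View pics/w1.png

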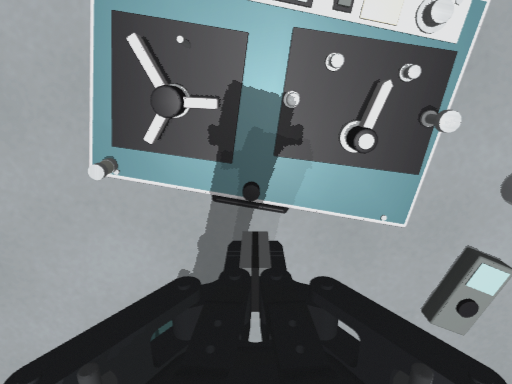

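The wrist view shows the regulator hub at (167,100), long spoke end at (133,37), pin at (180,40), selector hub at (366,141), arm tip at (388,83) and tall post head at (449,121). I'll measure those with masks.

```bash
cat >> h.py <<'E'
def blobs(d,box,z,thr=150,amin=12):
    x0,y0,x1,y1=box;g=cv2.cvtColor(d["image"],cv2.COLOR_RGB2GRAY)[y0:y1,x0:x1]
    n,l,st,c=cv2.connectedComponentsWithStats((g>thr).astype(np.uint8))
    for i in range(1,n):
        if st[i,4]<amin: continue
        ys,xs=np.nonzero(l==i);P=np.array([plane(d,(x+x0,y+y0),z)[:2] for x,y in zip(xs,ys)])
        m=P.mean(0);w,V=np.linalg.eigh(np.cov(P.T));e=V[:,1];t=(P-m)@e
        print("c",(c[i]+[x0,y0]).round(1),"n",st[i,4],"xy",m.round(4),"ang",np.degrees(np.arctan2(e[1],e[0])).round(1),"len",np.ptp(t).round(3),"wid",(np.sqrt(w[0]*12)).round(4))
E
python3 - <<'E'
from h import *
d=dict(np.load("w1.npz"))
print("reg");blobs(d,(110,15,240,155),.136)
print("sel");blobs(d,(280,45,470,170),.136)
for n,u,z in(("reghub",(167,100),.148),("pin",(180,39.5),.14),("selhub",(366.5,141.5),.148),("tall",(449,121),.15),("s05",(412,72),.124),("s-",(336,61),.124),("s+",(292,99),.124)):
    print(n,plane(d,u,z).round(4))
E
```

```text
reg
c [209.9  19.8] n 707 xy [0.6219 0.0958] ang 107.0 len 0.089 wid 0.0106
c [144.5  60. ] n 592 xy [0.5581 0.1502] ang 48.7 len 0.059 wid 0.0114
c [179.6  38.9] n 36 xy [0.5926 0.1205] ang -149.4 len 0.006 wid 0.0059
c [198.1 103.7] n 375 xy [0.5356 0.081 ] ang 119.1 len 0.052 wid 0.0158
c [153.7 128.6] n 293 xy [0.4895 0.1211] ang 168.8 len 0.036 wid 0.0114
c [158.6 153.7] n 13 xy [0.4625 0.1075] ang 105.4 len 0.012 wid 0.0015
sel
c [282.9  64.3] n 302 xy [0.6099 0.0064] ang -161.5 len 0.052 wid 0.0078
c [454.1 128.1] n 2863 xy [ 0.6189 -0.2099] ang -157.1 len 0.138 wid 0.0395
c [334.8  61.1] n 223 xy [ 0.634  -0.0457] ang 135.8 len 0.02 wid 0.0162
c [411.   72.3] n 196 xy [ 0.6548 -0.1301] ang 126.1 len 0.023 wid 0.0147
c [378.1 104.1] n 490 xy [ 0.6109 -0.1125] ang -178.5 len 0.056 wid 0.0114
c [292.2  97.8] n 154 xy [ 0.5812 -0.0174] ang 100.6 len 0.018 wid 0.0137
c [347.1 135.8] n 204 xy [ 0.5654 -0.0957] ang -160.1 len 0.037 wid 0.0184
c [365.9 141. ] n 191 xy [ 0.5682 -0.1196] ang 78.6 len 0.018 wid 0.016
c [311.7 165.3] n 610 xy [ 0.5173 -0.0717] ang 107.5 len 0.115 wid 0.0112
reghub [0.528  0.1124 0.148 ]
pin [0.5919 0.1188 0.14  ]
selhub [ 0.568  -0.1156  0.148 ]
tall [ 0.6226 -0.1904  0.15  ]
s05 [ 0.6583 -0.1363  0.124 ]
s- [ 0.6368 -0.0493  0.124 ]
s+ [ 0.5803 -0.0192  0.124 ]
```

Selector hub from the post circle: (0.5675,-0.1135), tall post bearing -54.4°, arm bearing +1.4°. Regulator hub: (0.526,0.114), pin bearing 4.4°, long spoke at 48.7°, home at about 12.5°. Next I'll work out the regulator approach.

```bash
cat >> h.py <<'E'
def arc(s,hub,r,d,sgn,degs,z):
    for t in degs:
        a=np.radians(t);p=[hub[0]+r*np.cos(a)-sgn*d*np.sin(a),hub[1]+r*np.sin(a)+sgn*d*np.cos(a),z]
        print(t,np.round(p,4),shift(s,p).round(3))
E
python3 - <<'E'
from h import *
from workcell import ctrl
s=ctrl.observe();print(s['position'])
print(shift(s,[.538,.176,.20]),shift(s,[.538,.176,.122]))
E
```

```text
[ 0.49744981 -0.00434328  0.34716415]
[ 0.10382477 -0.15305974  0.14703209] [ 0.1038769  -0.1530917   0.22503206]
```

```bash
python3 -m creep '0 0 0 0.03 -0.05 0 0;0 0 0 0.06 -0.10 0.04 0;0 0 0 0.104 -0.153 0.08 0;0 0 0 0.104 -0.153 0.13 0;0 0 0 0.104 -0.153 0.17 0;0 0 0 0.104 -0.153 0.20 0;0 0 0 0.104 -0.153 0.22 0;0 0 0 0.104 -0.153 0.225 0;0 0 0 0.104 -0.153 0.225 0;0 0 0 0.104 -0.153 0.225 0'
python3 - <<'E'
from h import *
from workcell import ctrl
d=ctrl.snapshot("wrist");np.savez("w2.npz",**d)
e=ctrl.snapshot("scene");np.savez("sc2.npz",**e)
cv2.imwrite("pics/w2.png",np.vstack([d["image"][:,:,::-1][:,:400],]))
s=ctrl.observe();print(s['position'],s['wrist_force'],proj(d,s['position']))
arc(s,(.526,.114),.055,.020,1,[48,42,36,30,24,18,14,12,10],.122)
E
```

```text
time: 3.78
position: [0.5389, 0.1781, 0.1233]
orientation: [-0.0, 0.982, 0.188, 0.001]
wrist_force: [0.4, 0.3, -0.2]
gripper_width: 0.0002
grasp_force: 0.0
[0.53877394 0.17822341 0.12333388] [-0.66823462 -0.49638521  0.3729169 ] [255.2328611  246.50252069]
48 [0.5479 0.1683 0.122 ] [0.005 0.013 0.001]
42 [0.5535 0.1657 0.122 ] [0.009 0.017 0.001]
36 [0.5587 0.1625 0.122 ] [0.013 0.022 0.001]
30 [0.5636 0.1588 0.122 ] [0.016 0.027 0.001]
24 [0.5681 0.1546 0.122 ] [0.019 0.033 0.001]
18 [0.5721 0.15   0.122 ] [0.021 0.039 0.001]
14 [0.5745 0.1467 0.122 ] [0.022 0.042 0.001]
12 [0.5756 0.145  0.122 ] [0.022 0.044 0.001]
10 [0.5767 0.1432 0.122 ] [0.022 0.046 0.001]
```

View pics/w2.png

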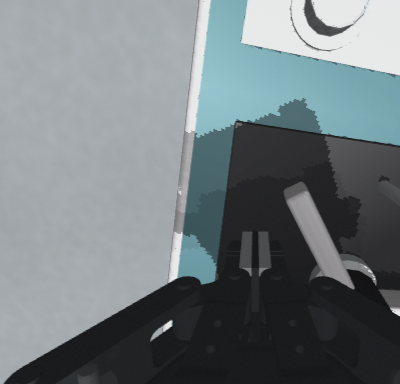

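The fingertip (257,240) stands about 20 mm left of the long spoke (end at (295,187)) at the right height, clear of everything. I'll push clockwise.

```bash
python3 -m creep '0 0 0 0.005 0.013 0.001 0;0 0 0 0.009 0.017 0.001 0;0 0 0 0.013 0.022 0.001 0;0 0 0 0.016 0.027 0.001 0;0 0 0 0.019 0.033 0.001 0;0 0 0 0.021 0.039 0.001 0;0 0 0 0.022 0.042 0.001 0;0 0 0 0.022 0.042 0.001 0'
python3 - <<'E'
from h import *
from workcell import ctrl
d=ctrl.snapshot("wrist");np.savez("w3.npz",**d)
cv2.imwrite("pics/w3.png",d["image"][:,:,::-1])
s=ctrl.observe();print(s['position'],s['wrist_force'])
E
```

```text
time: 4.88
position: [0.5747, 0.1468, 0.1214]
orientation: [0.0, 0.982, 0.188, 0.001]
wrist_force: [-0.5, 1.1, -0.2]
gripper_width: -0.0001
grasp_force: 0.5
[0.57481101 0.14684598 0.12143805] [-1.41821943  0.24256212 -0.99021941]
```

View pics/w3.png

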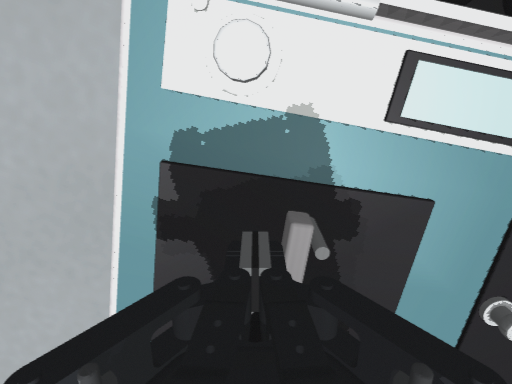

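The spoke end (300,220) is just short of the pin (322,253). I'll creep in and watch the force.

```bash
python3 -m creep '0 0 0 0 0.002 0 0;0 0 0 0 0.003 0 0;0 0 0 0 0.004 0 0;0 0 0 0 0.004 0 0'|sed -n '2p;4p'
python3 -m creep '0 0 0 0 0.001 0 0;0 0 0 0 0.002 0 0;0 0 0 0 0.002 0 0'|sed -n '2p;4p'
python3 -m creep '0 0 0 0 0.001 0 0;0 0 0 0 0.001 0 0;0 0 0 0 0.001 0 0'|sed -n '2p;4p'
python3 - <<'E'
from h import *
from workcell import ctrl
d=ctrl.snapshot("wrist");np.savez("w4.npz",**d)
cv2.imwrite("pics/w4.png",cv2.resize(d["image"][190:310,200:360,::-1],None,fx=5,fy=5,interpolation=cv2.INTER_CUBIC))
E
```

```text
position: [0.5753, 0.1451, 0.1215]
wrist_force: [-2.2, 5.4, -0.2]
position: [0.5755, 0.1447, 0.1215]
wrist_force: [-2.3, 7.0, -0.1]
position: [0.5756, 0.1445, 0.1215]
wrist_force: [-3.0, 8.7, 0.0]
```

View pics/w4.png

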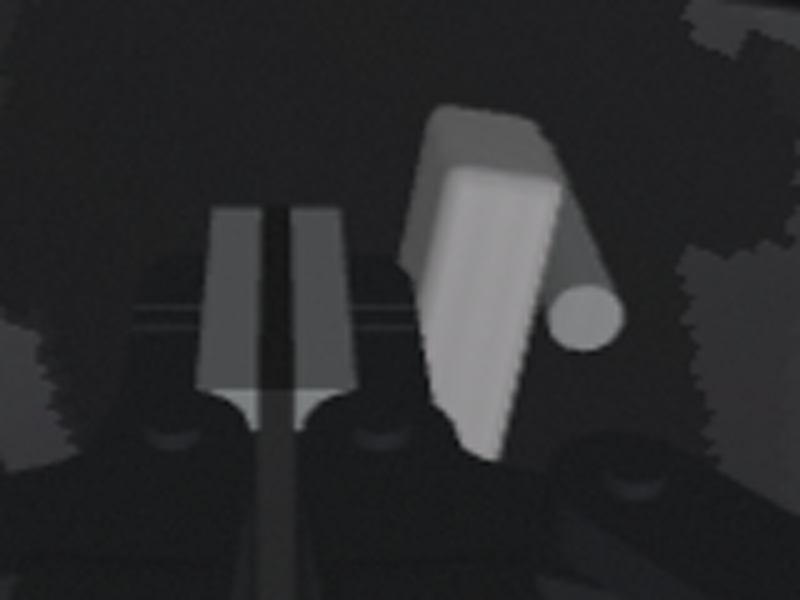

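The force rose to 9 N with almost no motion (friction alone is about 2 N) and the spoke sits against the pin, at (545,270) in the crop, so the wheel is home. I'll back off, rise, and turn the tool about -50° for the selector.

```bash
python3 -m creep '0 0 0 0 -0.01 0 0;0 0 0 0 -0.025 0 0;0 0 0 0 -0.025 0 0;0 0 0 0 -0.025 -0.05 0;0 0 0 0 -0.025 -0.10 0;0 0 0 0 -0.025 -0.15 0;0 0 0 0 -0.025 -0.20 0;0 0 0 0 -0.025 -0.20 0' | sed -n 2,4p
python3 -m creep '0 0 0.1 -0.04 0.05 0 0;0 0 0.2 -0.08 0.10 0 0;0 0 0.3 -0.09 0.15 0 0;0 0 0.4 -0.09 0.17 0 0;0 0 0.5 -0.09 0.17 0 0;0 0 0.55 -0.09 0.17 0 0;0 0 0.55 -0.09 0.17 0 0;0 0 0.55 -0.09 0.17 0 0' | sed -n 2,4p
python3 - <<'E'
from h import *
from workcell import ctrl
d=ctrl.snapshot("wrist");np.savez("w5.npz",**d)
cv2.imwrite("pics/w5.png",d["image"][:,:,::-1])
s=ctrl.observe();print(s['time'],s['position'],s['wrist_force'],s['qpos'][6],shift(s,[.612,-.080,.124]))
E
```

```text
position: [0.5703, 0.1642, 0.3263]
orientation: [-0.0, 0.982, 0.187, 0.005]
wrist_force: [0.8, 0.1, -0.3]
position: [0.546, -0.0276, 0.3207]
orientation: [0.0, 0.971, -0.24, -0.001]
wrist_force: [-0.1, -0.3, 0.1]
8.275 [ 0.54610746 -0.02749126  0.32084922] [-0.20622618  0.31560736 -0.43538115] -2.1330614687915133 [0.08290823 0.01558461 0.19680436]
```

View pics/w5.png

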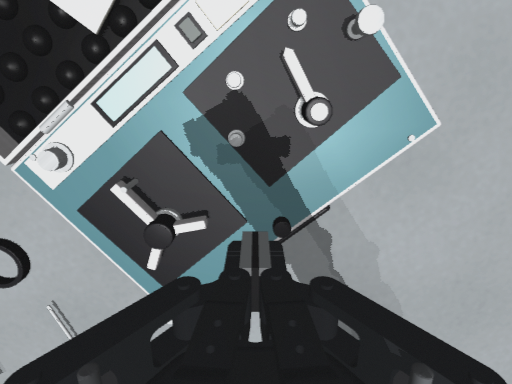

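The regulator's long spoke (140,205) lies at the pin (125,187). The selector hub is at (318,110), arm tip at (288,52) and tall head at (371,20). I'll re-measure and plan the descent.

```bash
python3 - <<'E'
from h import *
from workcell import ctrl
d=dict(np.load("w5.npz"))
blobs(d,(100,170,215,275),.136,165);print();blobs(d,(220,5,390,150),.136,165)
for n,u,z in(("selhub",(318.5,109),.148),("tall",(371.5,19.5),.15),("s05",(297.5,17),.124),("s-",(235,79),.124),("s+",(236.5,137),.124),("armtip",(288,51),.136)):
    print(n,plane(d,u,z).round(4))
s=ctrl.observe();arc(s,(.5685,-.114),.045,.032,1,[1.4],.124)
E
```

```text
c [207.3 171.7] n 22 xy [0.5649 0.0239] ang -143.2 len 0.012 wid 0.0035
c [130.9 203.2] n 462 xy [0.5738 0.1236] ang -168.2 len 0.059 wid 0.0121
c [173.1 213.3] n 15 xy [0.5397 0.0865] ang -152.9 len 0.01 wid 0.0023
c [189.1 226.6] n 259 xy [0.5157 0.0788] ang 73.3 len 0.039 wid 0.0111
c [109.2 265.7] n 382 xy [0.5167 0.1976] ang -171.3 len 0.047 wid 0.024
c [153.2 258.5] n 184 xy [0.4991 0.1423] ang 132.3 len 0.031 wid 0.011

c [235.6  20.8] n 1144 xy [ 0.6839 -0.079 ] ang 100.6 len 0.063 wid 0.0258
c [357.6   7. ] n 25 xy [ 0.6391 -0.1898] ang -144.1 len 0.006 wid 0.0041
c [375.4  19.9] n 882 xy [ 0.6204 -0.2012] ang -147.9 len 0.043 wid 0.0247
c [297.6  18.8] n 271 xy [ 0.657  -0.1338] ang 135.3 len 0.02 wid 0.0158
c [299.5  75.2] n 651 xy [ 0.609  -0.1135] ang -174.9 len 0.064 wid 0.0132
c [234.4  79.9] n 252 xy [ 0.6367 -0.0515] ang 76.1 len 0.018 wid 0.0156
c [354.5 130.4] n 1472 xy [ 0.5297 -0.1426] ang 102.8 len 0.086 wid 0.0296
c [301.  114.5] n 162 xy [ 0.5725 -0.0981] ang 179.1 len 0.034 wid 0.0114
c [318.9 111.4] n 249 xy [ 0.5665 -0.1165] ang 176.7 len 0.018 wid 0.0163
selhub [ 0.5708 -0.1152  0.148 ]
tall [ 0.6223 -0.1922  0.15  ]
s05 [ 0.6601 -0.137   0.124 ]
s- [ 0.638  -0.0521  0.124 ]
s+ [ 0.5827 -0.0234  0.124 ]
armtip [ 0.6355 -0.1129  0.136 ]
1.4 [ 0.6127 -0.0809  0.124 ] [0.084 0.016 0.197]
```

```bash
python3 -m creep '0 0 0 0.04 0.008 0.03 0;0 0 0 0.084 0.016 0.06 0;0 0 0 0.084 0.016 0.11 0;0 0 0 0.084 0.016 0.15 0;0 0 0 0.084 0.016 0.18 0;0 0 0 0.084 0.016 0.193 0;0 0 0 0.084 0.016 0.197 0;0 0 0 0.084 0.016 0.197 0;0 0 0 0.084 0.016 0.197 0'
python3 - <<'E'
from h import *
from workcell import ctrl
d=ctrl.snapshot("wrist");np.savez("w6.npz",**d)
s=ctrl.observe()
arc(s,(.568,-.1135),.045,.020,1,[2,-4,-10,-16,-22,-28,-34,-40,-45,-50,-54],.124)
E
```

```text
time: 9.4
position: [0.6142, -0.0808, 0.1256]
orientation: [-0.0, 0.971, -0.241, 0.001]
wrist_force: [0.5, -0.5, 0.7]
gripper_width: 0.0
grasp_force: 0.0
2 [ 0.6123 -0.0919  0.124 ] [0.004 0.011 0.002]
-4 [ 0.6143 -0.0967  0.124 ] [0.008 0.014 0.002]
-10 [ 0.6158 -0.1016  0.124 ] [0.011 0.018 0.002]
-16 [ 0.6168 -0.1067  0.124 ] [0.015 0.022 0.002]
-22 [ 0.6172 -0.1118  0.124 ] [0.017 0.026 0.002]
-28 [ 0.6171 -0.117   0.124 ] [0.02  0.031 0.002]
-34 [ 0.6165 -0.1221  0.124 ] [0.021 0.035 0.002]
-40 [ 0.6153 -0.1271  0.124 ] [0.023 0.04  0.002]
-45 [ 0.614  -0.1312  0.124 ] [0.023 0.045 0.002]
-50 [ 0.6122 -0.1351  0.124 ] [0.024 0.049 0.002]
-54 [ 0.6106 -0.1382  0.124 ] [0.024 0.052 0.002]
```

```bash
python3 -m creep '0 0 0 0.004 0.011 0.002 0;0 0 0 0.008 0.014 0.002 0;0 0 0 0.011 0.018 0.002 0;0 0 0 0.015 0.022 0.002 0;0 0 0 0.017 0.026 0.002 0;0 0 0 0.02 0.031 0.002 0;0 0 0 0.021 0.035 0.002 0;0 0 0 0.023 0.04 0.002 0;0 0 0 0.023 0.04 0.002 0'
python3 - <<'E'
from h import *
from workcell import ctrl
d=ctrl.snapshot("wrist");np.savez("w7.npz",**d)
cv2.imwrite("pics/w7.png",d["image"][:,:,::-1])
s=ctrl.observe()
print("arm -54.4 proj",proj(d,np.array([.6238,-.1908,.150])),proj(d,np.array([.568,-.1135,.148])))
arc(s,(.568,-.1135),.045,.020,1,[-40,-45,-50,-54,-56],.124)
E
```

```text
time: 10.58
position: [0.6152, -0.128, 0.1224]
orientation: [0.0, 0.971, -0.241, 0.001]
wrist_force: [0.2, 2.2, -1.5]
gripper_width: 0.0003
grasp_force: 1.1
arm -54.4 proj [379.7328891  199.21424926] [273.45019347 355.62256559]
-40 [ 0.6153 -0.1271  0.124 ] [-0.    -0.001 -0.002]
-45 [ 0.614  -0.1312  0.124 ] [ 0.     0.004 -0.002]
-50 [ 0.6122 -0.1351  0.124 ] [ 0.001  0.008 -0.002]
-54 [ 0.6106 -0.1382  0.124 ] [ 0.001  0.011 -0.002]
-56 [ 0.6097 -0.1396  0.124 ] [ 0.001  0.013 -0.002]
```

View pics/w7.png

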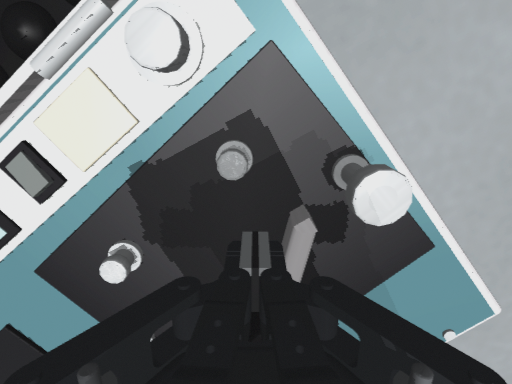

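The arm's end (302,210) sits beside the finger, with the tall head at (381,197); the arm still has some way to turn. The picture budget is used up, so from here I'll measure by numbers only. I'll push on to about -50°, retreat, and measure from above.

```bash
python3 -m creep '0 0 0 0 0.003 0 0;0 0 0 0.001 0.006 0 0;0 0 0 0.001 0.009 0 0;0 0 0 0.001 0.009 0 0' | sed -n 2,4p
python3 -m creep '0 0 0 0 -0.01 0 0;0 0 0 0 -0.02 0 0;0 0 0 0 -0.02 -0.04 0;0 0 0 -0.02 -0.02 -0.09 0;0 0 0 -0.05 -0.02 -0.13 0;0 0 0 -0.08 -0.02 -0.17 0;0 0 0 -0.10 -0.02 -0.19 0;0 0 0 -0.10 -0.02 -0.19 0;0 0 0 -0.10 -0.02 -0.19 0' | sed -n 2,2p
cat > m.py <<'E'
from h import *
from workcell import ctrl
import sys
d=ctrl.snapshot("wrist");np.savez(sys.argv[1],**d)
s=ctrl.observe();print(s['time'],s['position'])
H=np.array([.568,-.1135]);T=np.array([.6238,-.1908])
def box(p,z,m):
    u=proj(d,np.array([*p,z]));return [int(max(0,v)) for v in(u[0]-m,u[1]-m,u[0]+m,u[1]+m)]
print("hub",proj(d,np.array([*H,.148])),"tall",proj(d,np.array([*T,.15])))
# arm top face blob + tall head + posts
for t in(165,185,205): print("thr",t);blobs(d,box(H+[.026,-.035],.136,75),.136,t,60)
print("head");blobs(d,box(T,.15,26),.15,150,60)
print("posts");[blobs(d,box(p,.124,16),.124,150,60) for p in([.658,-.1365],[.637,-.051],[.581,-.021])]
E
python3 m.py w8.npz
```

```text
position: [0.6115, -0.136, 0.1224]
orientation: [0.0, 0.971, -0.241, 0.0]
wrist_force: [1.4, 2.8, -0.5]
position: [0.5327, -0.0712, 0.3116]
12.3 [ 0.53260662 -0.07136485  0.31121122]
hub [275.26995494 121.60200976] tall [323.29900624  26.97968272]
thr 165
c [222.4   9.9] n 112 xy [ 0.6827 -0.1159] ang 104.7 len 0.017 wid 0.0073
c [341.2  80.7] n 5575 xy [ 0.5695 -0.1899] ang 152.0 len 0.143 wid 0.062
c [255.   26.4] n 288 xy [ 0.656  -0.1367] ang 162.6 len 0.019 wid 0.0157
c [292.7  81.8] n 666 xy [ 0.5936 -0.147 ] ang 131.5 len 0.067 wid 0.0133
c [264.  108.3] n 117 xy [ 0.5843 -0.1094] ang 112.5 len 0.028 wid 0.0082
c [276.  120.7] n 254 xy [ 0.5671 -0.1149] ang 144.2 len 0.018 wid 0.0162
thr 185
c [333.4  33.4] n 978 xy [ 0.6148 -0.2011] ang -159.4 len 0.082 wid 0.0209
c [255.3  26.2] n 258 xy [ 0.656 -0.137] ang 155.3 len 0.018 wid 0.0146
c [292.8  81.3] n 632 xy [ 0.594  -0.1472] ang 130.5 len 0.061 wid 0.0122
c [265.1 105.9] n 77 xy [ 0.5859 -0.1115] ang 100.9 len 0.022 wid 0.0058
c [276.  120.8] n 244 xy [ 0.567  -0.1147] ang 53.7 len 0.018 wid 0.0159
thr 205
c [332.8  32.9] n 904 xy [ 0.6156 -0.2007] ang -158.9 len 0.08 wid 0.0209
c [254.8  23.8] n 175 xy [ 0.658  -0.1376] ang 76.5 len 0.014 wid 0.0117
c [292.7  81.4] n 601 xy [ 0.5939 -0.1471] ang 130.1 len 0.061 wid 0.0116
c [275.9 120.8] n 238 xy [ 0.567  -0.1147] ang 97.8 len 0.018 wid 0.0156
head
c [330.6  21.4] n 1678 xy [ 0.6247 -0.1985] ang -167.6 len 0.061 wid 0.0304
posts
c [255.1  26.4] n 305 xy [ 0.6579 -0.1378] ang 163.2 len 0.019 wid 0.0168
c [193.2  88.1] n 259 xy [ 0.637  -0.0526] ang 57.0 len 0.02 wid 0.0166
c [185.3 155.2] n 249 xy [ 0.5796 -0.0069] ang -176.1 len 0.034 wid 0.0158
c [195.5 148.2] n 90 xy [ 0.5811 -0.0213] ang 139.1 len 0.012 wid 0.0101
```

```bash
cat > c.py <<'E'
from h import *
import sys
def circ(d,p,z,rad,m=30,k=4):
    u=proj(d,np.array([*p,z]));v=proj(d,np.array([p[0]+rad,p[1],z]));w=proj(d,np.array([p[0],p[1]+rad,z]));r=(np.hypot(*(v-u))+np.hypot(*(w-u)))/2
    x0,y0=max(0,int(u[0]-m)),max(0,int(u[1]-m));g=cv2.cvtColor(d["image"],cv2.COLOR_RGB2GRAY)[y0:int(u[1]+m),x0:int(u[0]+m)]
    g=cv2.GaussianBlur(cv2.resize(g,None,fx=k,fy=k,interpolation=cv2.INTER_CUBIC),(0,0),2)
    C=cv2.HoughCircles(g,cv2.HOUGH_GRADIENT,1.5,20,param1=60,param2=15,minRadius=int(r*k*.85),maxRadius=int(r*k*1.15))
    if C is None: return None
    for c in C[0][:2]:
        q=((c[0]+.5)/k-.5+x0,(c[1]+.5)/k-.5+y0);print("  px",np.round(q,1),"r",round(float(c[2])/k,1),"exp",r.round(1),"xy",plane(d,q,z)[:2].round(4))
for f in sys.argv[1:]:
    d=dict(np.load(f));print(f)
    print(" head");circ(d,(.623,-.191),.15,.013)
    print(" hubtop r15/r9");circ(d,(.568,-.1135),.148,.015);circ(d,(.568,-.1135),.148,.009)
    for p in((.658,-.1365),(.637,-.051),(.581,-.021)): print(" post");circ(d,p,.124,.008,18)
E
python3 c.py w1.npz w5.npz w8.npz
```

```text
w1.npz
 head
  px [448.8 119.4] r 11.9 exp 11.8 xy [ 0.624  -0.1893]
  px [431.2 120.6] r 10.6 exp 11.8 xy [ 0.6156 -0.1714]
 hubtop r15/r9
  px [353.7 137.9] r 14.0 exp 13.1 xy [ 0.5663 -0.0999]
  px [359.7 139.1] r 14.0 exp 13.1 xy [ 0.5677 -0.1069]
  px [365.3 141.3] r 7.6 exp 7.8 xy [ 0.5677 -0.1142]
  px [350.3 142.8] r 8.0 exp 7.8 xy [ 0.5598 -0.0988]
 post
  px [406.9  72.9] r 8.0 exp 7.2 xy [ 0.6553 -0.1313]
  px [413.3  70.7] r 7.2 exp 7.2 xy [ 0.6601 -0.137 ]
 post
  px [337.2  60.1] r 6.3 exp 7.3 xy [ 0.6381 -0.0501]
  px [333.1  63.4] r 7.2 exp 7.3 xy [ 0.6332 -0.0473]
 post
  px [291.3  97.8] r 7.5 exp 6.9 xy [ 0.5812 -0.0179]
  px [288.3 101.9] r 7.5 exp 6.9 xy [ 0.5756 -0.0164]
w5.npz
 head
  px [373.2  20.1] r 15.5 exp 14.8 xy [ 0.6212 -0.1934]
  px [367.6  17.1] r 16.4 exp 14.8 xy [ 0.626  -0.1896]
 hubtop r15/r9
  px [317.8 110.7] r 12.8 exp 14.8 xy [ 0.5695 -0.1139]
  px [310.3 110.7] r 15.7 exp 14.8 xy [ 0.5732 -0.107 ]
  px [319.3 111.4] r 9.0 exp 8.8 xy [ 0.5681 -0.1149]
  px [306.2 115.2] r 9.8 exp 8.8 xy [ 0.571  -0.1013]
 post
  px [297.6  15.8] r 8.5 exp 8.4
[... 252 characters left out ...]
.npz
 head
  px [327.3  28.3] r 16.2 exp 15.0 xy [ 0.6211 -0.1936]
  px [321.7  26.8] r 16.6 exp 15.0 xy [ 0.6246 -0.1895]
 hubtop r15/r9
  px [274.8 119.7] r 14.7 exp 15.0 xy [ 0.5699 -0.1139]
  px [271.8 115.6] r 15.1 exp 15.0 xy [ 0.575  -0.1131]
  px [275.9 120.8] r 8.9 exp 9.0 xy [ 0.5684 -0.1145]
  px [269.6 124.6] r 10.0 exp 9.0 xy [ 0.5681 -0.107 ]
 post
  px [254.7  28.7] r 9.1 exp 8.5 xy [ 0.6563 -0.1366]
  px [255.1  23.4] r 7.9 exp 8.5 xy [ 0.6603 -0.1391]
 post
  px [190.8  88.2] r 6.9 exp 7.8 xy [ 0.6381 -0.0504]
  px [196.1  88.6] r 6.9 exp 7.8 xy [ 0.6352 -0.0551]
 post
  px [194.8 148.9] r 6.5 exp 7.1 xy [ 0.5807 -0.0202]
  px [199.3 146.7] r 7.3 exp 7.1 xy [ 0.5805 -0.026 ]
```

```bash
python3 -m creep '0 0 0 0.03 0.015 0 0;0 0 0 0.05 0.03 0 0;0 0 0 0.05 0.03 0 0;0 0 0 0.05 0.03 0 0;0 0 0 0.05 0.03 0 0' | sed -n 2p
python3 m.py w9.npz; python3 c.py w9.npz
python3 - <<'E'
from h import *
d=dict(np.load("w9.npz"));u=proj(d,np.array([.6235,-.191,.15])).astype(int)
g=cv2.cvtColor(d["image"],cv2.COLOR_RGB2GRAY);print(u)
print(g[u[1]-24:u[1]+25:2,u[0]-24:u[0]+25:2])
E
```

```text
position: [0.5623, -0.1195, 0.3118]
12.975 [ 0.56235056 -0.11958032  0.31205413]
hub [247.42498367 167.97391445] tall [290.31780655  83.03626104]
thr 165
c [196.2  60.1] n 181 xy [ 0.6863 -0.1189] ang 102.4 len 0.025 wid 0.01
c [317.1  94.7] n 3611 xy [ 0.5993 -0.2117] ang 172.5 len 0.129 wid 0.05
c [228.9  76.3] n 266 xy [ 0.6581 -0.1403] ang 124.3 len 0.018 wid 0.0156
c [270.1 116.2] n 253 xy [ 0.6037 -0.1594] ang 131.8 len 0.031 wid 0.0107
thr 185
c [303.7  83.8] n 1448 xy [ 0.6162 -0.2042] ang -160.0 len 0.094 wid 0.0266
c [228.9  76.3] n 236 xy [ 0.6581 -0.1403] ang 116.5 len 0.018 wid 0.0152
c [270.2 116.1] n 240 xy [ 0.6037 -0.1594] ang 132.8 len 0.03 wid 0.0103
thr 205
c [315.7  86.2] n 424 xy [ 0.6081 -0.2141] ang -168.9 len 0.086 wid 0.0051
c [228.8  76.4] n 212 xy [ 0.658  -0.1402] ang -138.7 len 0.017 wid 0.0144
c [291.9  82.9] n 517 xy [ 0.6228 -0.1939] ang 100.9 len 0.025 wid 0.0218
c [270.1 116.2] n 231 xy [ 0.6036 -0.1593] ang 133.3 len 0.028 wid 0.01
head
c [298.8  76.2] n 1283 xy [ 0.6255 -0.2007] ang 168.8 len 0.05 wid 0.0334
posts
c [229.   76.3] n 283 xy [ 0.659 
[... 2824 characters left out ...]
67  70 188 225 232 233 230 216 120  96
   97  98  97  83 183 195 193]
 [ 91  92  93  92  93  93  94  94  94  94  95  95  89  93  96  96  96  97
   96  97  97  98 110 192 193]
 [ 92  91  92  93  93  93  94  94  94  94  95  95  95  96  96  95  96  96
   97  97  97  97  97 100 192]
 [ 92  90  83  89  83  93  93  93  93  95  94  94  96  95  95  96  96  96
   97  97  96  97  97 103 165]
 [ 52  48  51  78 109 172  93  93  93  93  93  94  93  95  95  96  95  96
   96  97  97  97  97  97  98]
 [ 50  70 164 233 233 233  95  93  94  94  94  94  94  94  95  95  95  95
   96  96  96  96  97  97  97]
 [ 51 119 233 233 233 233 124  92  94  93  93  94  93  86  92  96  95  95
   95  96  96  97  97  97  97]]
```

```bash
cat > mid.py <<'E'
from h import *
import sys
def midline(d,ang,hub,z=.136,thr=205):
    a=np.radians(ang);e=np.array([np.cos(a),np.sin(a)]);n=np.array([-e[1],e[0]]);g=cv2.cvtColor(d["image"],cv2.COLOR_RGB2GRAY).astype(np.float32)
    T=np.arange(.026,.066,.002);O=np.arange(-.014,.0141,.00025);res=[]
    for t in T:
        P=np.array([proj(d,np.array([*(hub+t*e+o*n),z])) for o in O],np.float32)
        v=cv2.remap(g,P[:,0],P[:,1],cv2.INTER_LINEAR).ravel();m=v>thr
        if m.any():
            o=O[m];res.append((t,(o[0]+o[-1])/2,o[-1]-o[0]))
    r=np.array(res);ok=(r[:,2]>.0095)&(r[:,2]<.0135);
    print(r[:,2].round(4)*1000);print((r[:,1]*1000).round(1))
    r=r[ok];p=np.polyfit(r[:,0],r[:,1],1)
    print("slope-bearing",(ang+np.degrees(np.arctan(p[0]))).round(2),"offset at hub mm",(p[1]*1000).round(2),"chord-bearing",(ang+np.degrees(np.arctan(np.mean(r[:,1])/np.mean(r[:,0])))).round(2),"aim",(hub+.095*e+np.polyval(p,.095)*n).round(4))
if __name__=="__main__":
    for f,a,z in((("w8.npz",-51,205)),("w9.npz",-51,205),("w1.npz",1.5,190),("w5.npz",1.5,205)):
        print(f);midline(dict(np.load(f)),a,np.array([.5684,-.1145]),thr=z)
E
python3 mid.py
```

```text
w8.npz
[10.  10.3  9.8 10.   9.8  9.8 10.  10.   9.5 10.3 10.  10.   9.8 10.
 10.  10.  10.  10.3  9.8  9.3 10. ]
[-0.2 -0.1 -0.4 -0.2 -0.4 -0.4 -0.2 -0.2 -0.7 -0.4 -0.5 -0.5 -0.4 -0.5
 -0.5 -0.5 -0.5 -0.6 -0.6 -0.6 -0.7]
slope-bearing -51.62 offset at hub mm 0.05 chord-bearing -51.56 aim [ 0.6274 -0.1889]
w9.npz
[ 3.5  5.5  7.8  9.5 10.  10.3 10.3  9.8  9.8  9.8 10.  10.3]
[-3.7 -2.5 -1.4 -0.5 -0.5 -0.6 -0.6 -0.6 -0.6 -0.6 -0.7 -0.6]
slope-bearing -51.6 offset at hub mm -0.01 chord-bearing -51.6 aim [ 0.6274 -0.189 ]
w1.npz
[10.  10.   9.8 10.  10.   9.8 10.  10.3 10.  10.  10.3 10.3  9.8  9.8
 10.  10.  10.  10.  10.   9.3  9.5]
[0.8 0.8 0.9 1.  1.  0.9 0.8 0.9 1.  1.  0.9 0.9 1.1 1.1 1.  1.  1.  1.
 1.  0.9 0.5]
slope-bearing 1.61 offset at hub mm 0.84 chord-bearing 2.67 aim [ 0.6633 -0.111 ]
w5.npz
[10.   9.8  9.8  9.8  9.8  9.8  9.8 10.  10.3 10.3 10.  10.  10.   9.8
  9.8  9.8  9.8 10.  10.   9.3  9.5]
[0.5 0.4 0.4 0.4 0.4 0.4 0.4 0.5 0.4 0.4 0.5 0.5 0.5 0.6 0.6 0.6 0.6 0.8
 0.8 0.4 0.5]
slope-bearing 1.97 offset at hub mm 0.13 chord-bearing 2.14 aim [ 0.6633 -0.1111]
```

```bash
python3 - <<'E'
from h import *
d=dict(np.load("w9.npz"));H=np.array([.5684,-.1145])
g=cv2.cvtColor(d["image"],cv2.COLOR_RGB2GRAY)
for t in(205,215,225,230):
    m=np.zeros_like(g);m[66:104,272:312]=(g[66:104,272:312]>t)
    n,l,st,c=cv2.connectedComponentsWithStats(m);i=l[83,290];k=cv2.findContours((l==i).astype(np.uint8),0,1)[0][0]
    for q in(c[i],cv2.minEnclosingCircle(k)[0],cv2.fitEllipse(k)[0]):
        p=plane(d,q,.15)[:2];v=p-H;print(t,st[i,4],np.round(q,1),p.round(4),np.hypot(*v).round(4),np.degrees(np.arctan2(v[1],v[0])).round(2))
from workcell import ctrl
s=ctrl.observe();print(s['position']);arc(s,H,.045,.036,1,[-51.6],.124)
E
```

```text
205 517 [291.9  82.9] [ 0.6232 -0.1922] 0.0951 -54.79
205 517 [292.   82.9] [ 0.6232 -0.1924] 0.0952 -54.88
205 517 [291.9  82.9] [ 0.6232 -0.1922] 0.0951 -54.79
215 505 [291.8  82.8] [ 0.6233 -0.1921] 0.0951 -54.72
215 505 [292.2  82.9] [ 0.6231 -0.1924] 0.0952 -54.94
215 505 [291.8  82.8] [ 0.6233 -0.1921] 0.0951 -54.72
225 471 [292.   82.9] [ 0.6231 -0.1923] 0.0951 -54.88
225 471 [292.5  83.3] [ 0.6226 -0.1926] 0.0951 -55.22
225 471 [292.  83.] [ 0.6231 -0.1923] 0.0951 -54.88
230 461 [292.   82.8] [ 0.6232 -0.1924] 0.0952 -54.87
230 461 [292.   82.8] [ 0.6233 -0.1924] 0.0953 -54.82
230 461 [292.1  82.8] [ 0.6232 -0.1924] 0.0952 -54.87
[ 0.56235056 -0.11958032  0.31205413]
-51.6 [ 0.6246 -0.1274  0.124 ] [ 0.059 -0.022  0.188]
```

Arm bearing is -51.6° and the target is -54.85° (post radius 95.1 mm, matching). About 2.5 mm more push is needed.

```bash
python3 -m creep '0 0 0 0.03 -0.022 0.03 0;0 0 0 0.059 -0.022 0.06 0;0 0 0 0.059 -0.022 0.11 0;0 0 0 0.059 -0.022 0.15 0;0 0 0 0.059 -0.022 0.175 0;0 0 0 0.059 -0.022 0.188 0;0 0 0 0.059 -0.022 0.188 0;0 0 0 0.059 -0.022 0.188 0;0 0 0 0.059 -0.022 0.188 0' | sed -n 2,4p
python3 - <<'E'
from h import *
from workcell import ctrl
s=ctrl.observe();print(s['position'],[shift(s,p).round(4) for p in([.6115,-.136,.123],[.6102,-.1384,.123])])
E
```

```text
position: [0.626, -0.129, 0.1257]
orientation: [-0.0, 0.971, -0.241, 0.001]
wrist_force: [-0.3, 0.3, 0.1]
[ 0.62599684 -0.12898588  0.12566535] [array([-0.0095,  0.013 ,  0.0026]), array([-0.0096,  0.0157,  0.0026])]
```

```bash
python3 -m creep '0 0 0 -0.005 0.006 0.002 0;0 0 0 -0.0095 0.012 0.002 0;0 0 0 -0.0095 0.014 0.002 0;0 0 0 -0.0095 0.0155 0.002 0;0 0 0 -0.0095 0.0155 0.002 0' | sed -n 2,4p
python3 - <<'E'
from h import *
from workcell import ctrl
s=ctrl.observe();print(s['position'],shift(s,[.6102,-.1384,.123]).round(4))
E
```

```text
position: [0.6096, -0.1372, 0.1223]
orientation: [-0.0, 0.971, -0.24, -0.0]
wrist_force: [0.2, 2.3, -0.2]
[ 0.60963832 -0.13720343  0.12231814] [ 0.0011  0.0008 -0.0007]
```

```bash
python3 -m creep '0 0 0 0.001 0.001 0 0;0 0 0 0.001 0.001 0 0;0 0 0 0.001 0.001 0 0' | sed -n 2,4p
python3 -m creep '0 0 0 0 -0.01 0 0;0 0 0 0 -0.02 0 0;0 0 0 0 -0.02 -0.04 0;0 0 0 -0.02 -0.02 -0.09 0;0 0 0 -0.05 -0.02 -0.13 0;0 0 0 -0.08 -0.02 -0.17 0;0 0 0 -0.08 -0.01 -0.19 0;0 0 0 -0.08 0 -0.19 0;0 0 0 -0.08 0 -0.19 0;0 0 0 -0.08 0 -0.19 0' | sed -n 2p
cat > f.py <<'E'
from mid import *
from workcell import ctrl
d=ctrl.snapshot("wrist");np.savez(sys.argv[1],**d);H=np.array([.5684,-.1145])
s=ctrl.observe();print(s['time'],s['position'])
midline(d,-54,H)
g=cv2.cvtColor(d["image"],cv2.COLOR_RGB2GRAY);u=proj(d,np.array([.6232,-.1923,.15])).astype(int);print(u)
m=np.zeros_like(g);w=slice(max(0,u[1]-19),u[1]+20),slice(u[0]-19,u[0]+20)
for t in(205,215,225):
    m[w]=g[w]>t;n,l,st,c=cv2.connectedComponentsWithStats(m);i=l[u[1],u[0]];p=plane(d,c[i],.15)[:2];v=p-H
    print(t,st[i,4],p.round(4),np.hypot(*v).round(4),np.degrees(np.arctan2(v[1],v[0])).round(2))
E
python3 f.py w10.npz
```

```text
position: [0.6099, -0.1395, 0.1222]
orientation: [0.0, 0.971, -0.241, -0.0]
wrist_force: [1.5, 2.2, -0.1]
position: [0.5386, -0.102, 0.3108]
16.4 [ 0.53881587 -0.10184899  0.31087823]
[10.  10.  10.3 10.3 10.   9.8 10.   9.  10.  10.   9.3 10.   9.8  9.8
 10.  10.   9.5  9.8 10.  10.  10.3]
[-1.  -1.  -1.1 -1.1 -1.2 -1.1 -1.2 -1.7 -1.5 -1.5 -1.9 -1.7 -1.9 -1.9
 -2.  -2.  -2.  -2.4 -2.2 -2.2 -2.4]
slope-bearing -56.12 offset at hub mm 0.05 chord-bearing -56.06 aim [ 0.6214 -0.1934]
[297  49]
205 694 [ 0.6236 -0.1945] 0.0972 -55.41
215 677 [ 0.6236 -0.1945] 0.0972 -55.39
225 628 [ 0.6234 -0.1943] 0.0969 -55.41
```

The measured arm bearing is -56.1° against -54.9°, about 1° over. I'll confirm from the better-centred view.

```bash
python3 -m creep '0 0 0 0.02 0 -0.02 0;0 0 0 0.025 0 -0.04 0;0 0 0 0.025 0 -0.04 0;0 0 0 0.025 0 -0.04 0' | sed -n 2p
python3 f.py w11.npz
python3 -m creep '0 0 0 0 0.03 0 0;0 0 0 0 0.05 0 0;0 0 0 0 0.05 0 0;0 0 0 0 0.05 0 0' | sed -n 2p
python3 f.py w12.npz; python3 c.py w11.npz w12.npz | grep -A5 -E "head|hubtop"
```

```text
position: [0.5604, -0.1133, 0.3509]
16.95 [ 0.56026157 -0.11330254  0.35081434]
[ 1.8  2.3  4.8  7.3  9.8  9.5  9.5  9.8  9.8  9.8  9.5  9.8  9.8 10.
  9.8  9.8  9.8  9.8 10.3]
[-4.9 -4.6 -3.4 -2.4 -1.4 -1.5 -1.5 -1.4 -1.4 -1.6 -1.7 -1.9 -1.9 -1.7
 -1.9 -2.1 -2.1 -2.4 -2.1]
slope-bearing -55.89 offset at hub mm -0.06 chord-bearing -55.96 aim [ 0.6217 -0.1932]
[291  79]
205 409 [ 0.6232 -0.1922] 0.0951 -54.79
215 397 [ 0.6232 -0.1922] 0.0951 -54.8
225 374 [ 0.623  -0.1923] 0.0951 -54.93
position: [0.5382, -0.157, 0.3522]
17.5 [ 0.53838674 -0.15673789  0.35224472]
 head
  px [292.1  79.8] r 11.7 exp 12.3 xy [ 0.6226 -0.1923]
  px [293.2  53.6] r 12.1 exp 12.3 xy [ 0.6458 -0.2047]
 hubtop r15/r9
  px [251.6 148.3] r 14.0 exp 12.5 xy [ 0.5764 -0.1175]
  px [252.3 153.6] r 12.4 exp 12.5 xy [ 0.5705 -0.1153]
  px [252.3 155.4] r 7.4 exp 7.5 xy [ 0.5685 -0.1143]
  px [250.4 147.9] r 7.9 exp 7.5 xy [ 0.5774 -0.1165]
 post
--
 head
  px [247.3  80.4] r 11.6 exp 12.2 xy [ 0.6232 -0.1924]
  px [259.3  76.7] r 10.9 exp 12.2 xy [ 0.6205 -0.2058]
 hubtop r15/r9
  px [214.6 149.1] r 14.0 exp 12.5 xy [ 0.5742 -0.1218]
  px [212.3 155.1] r 12.3 exp 12.5 xy [ 0.5692 -0.1158]
  px [211.6 155.8] r 7.6 exp 7.5 xy [ 0.5688 -0.1146]
  px [209.3 146.4] r 8.3 exp 7.5 xy [ 0.5798 -0.1179]
 postTraceback (most recent call last):
  File "f.py", line 5, in <module>
    midline(d,-54,H)
    ~~~~~~~^^^^^^^^^
  File "mid.py", line 11, in midline
    r=np.array(res);ok=(r[:,2]>.0095)&(r[:,2]<.0135);
                        ~^^^^^
IndexError: too many indices for array: array is 1-dimensional, but 2 were indexed
```

The arm is at -56.0° and the post at -54.85°: overshot by 1.15°. I'll nudge it back from the other side, about 1 mm.

```bash
python3 - <<'E'
from h import *
from workcell import ctrl
s=ctrl.observe();print([shift(s,p).round(4) for p in([.567,-.177,.2],[.567,-.177,.124])])
E
```

```text
[array([0.0348, 0.0047, 0.1522]), array([0.0348, 0.0048, 0.2282])]
```

```bash
python3 -m creep '0 0 0 0.02 0.005 0.05 0;0 0 0 0.035 0.005 0.10 0;0 0 0 0.035 0.005 0.15 0;0 0 0 0.035 0.005 0.19 0;0 0 0 0.035 0.005 0.22 0;0 0 0 0.035 0.005 0.228 0;0 0 0 0.035 0.005 0.228 0;0 0 0 0.035 0.005 0.228 0;0 0 0 0.035 0.005 0.228 0' | sed -n 2,4p
python3 - <<'E'
from h import *
from workcell import ctrl
s=ctrl.observe();print(s['position'],[shift(s,p).round(4) for p in([.5755,-.170,.123],[.5795,-.1674,.123],[.5805,-.1671,.123])])
E
```

```text
position: [0.5674, -0.1789, 0.1257]
orientation: [0.0, 0.971, -0.241, 0.001]
wrist_force: [-0.9, -0.1, -0.2]
[ 0.56741912 -0.17894202  0.12566256] [array([ 0.003 , -0.0117,  0.0027]), array([ 0.0053, -0.0158,  0.0027]), array([ 0.006 , -0.0166,  0.0027])]
```

```bash
python3 -m creep '0 0 0 0.002 -0.006 0.002 0;0 0 0 0.003 -0.011 0.002 0;0 0 0 0.005 -0.0145 0.002 0;0 0 0 0.005 -0.0145 0.002 0' | sed -n '2p;4p'
python3 -m creep '0 0 0 0.0005 -0.001 0 0;0 0 0 0.0005 -0.001 0 0' | sed -n '2p;4p'
python3 - <<'E'
from h import *
from workcell import ctrl
s=ctrl.observe();print(s['position'],s['wrist_force'],shift(s,[.5805,-.1671,.123]).round(4))
E
```

```text
position: [0.5781, -0.1678, 0.1223]
wrist_force: [-0.3, 0.8, 0.1]
position: [0.5785, -0.1677, 0.1223]
wrist_force: [0.2, -0.9, -0.6]
[ 0.57853235 -0.1677285   0.12225418] [ 0.16453608 -0.91128076 -0.5590485 ] [ 0.0014 -0.0015 -0.0007]
```

```bash
for i in 1; do python3 -m creep '0 0 0 0.0005 -0.001 0 0;0 0 0 0.0005 -0.001 0 0' | sed -n '2p;4p'; python3 -m creep '0 0 0 0.0003 -0.0005 0 0;0 0 0 0.0003 -0.0005 0 0' | sed -n '2p;4p'; done
python3 - <<'E'
from h import *
from workcell import ctrl
s=ctrl.observe();print(s['position'],s['wrist_force'],shift(s,[.5805,-.1671,.123]).round(4))
E
```

```text
position: [0.579, -0.1674, 0.1222]
wrist_force: [-0.9, -0.8, 0.5]
position: [0.5793, -0.1672, 0.1222]
wrist_force: [-1.8, -2.2, 0.9]
[ 0.57928783 -0.16717851  0.12217021] [-1.80358001 -2.1701945   0.85632917] [ 0.001  -0.0006 -0.0008]
```

```bash
python3 -m creep '0 0 0 0.0003 -0.0005 0 0;0 0 0 0.0005 -0.0009 0 0;0 0 0 0.0005 -0.0009 0 0' | sed -n '2p;4p'
python3 -m creep '0 0 0 -0.005 0.01 0 0;0 0 0 -0.01 0.02 0 0;0 0 0 -0.01 0.02 -0.04 0;0 0 0 -0.02 0.02 -0.08 0;0 0 0 -0.02 0.01 -0.12 0;0 0 0 -0.01 -0.02 -0.17 0;0 0 0 -0.01 -0.05 -0.22 0;0 0 0 -0.01 -0.058 -0.228 0;0 0 0 -0.01 -0.058 -0.228 0;0 0 0 -0.01 -0.058 -0.228 0' | sed -n 2p
python3 f.py w13.npz
```

```text
position: [0.5809, -0.1662, 0.1223]
wrist_force: [-1.3, -1.7, 0.1]
position: [0.5972, -0.1115, 0.3482]
21.55 [ 0.59730658 -0.11150658  0.34817483]
[9.5 9.5 5.3 1.  1.5 3.5 6.5 9.5 9.8 9.5 9.3]
[ 0.3  0.3 -1.6 -4.  -3.7 -3.  -1.2  0.3  0.4  0.   0.1]
slope-bearing -54.09 offset at hub mm 0.3 chord-bearing -53.73 aim [ 0.6244 -0.1913]
[307 109]
205 372 [ 0.6233 -0.1922] 0.0951 -54.76
215 361 [ 0.6233 -0.1921] 0.0951 -54.73
225 342 [ 0.6232 -0.1923] 0.0952 -54.83
```

```bash
python3 -m creep '0 0 0 -0.03 0.015 0 0;0 0 0 -0.05 -0.015 0 0;0 0 0 -0.05 -0.015 0 0;0 0 0 -0.05 -0.015 0 0' | sed -n 2p
python3 f.py w14.npz
```

```text
position: [0.5614, -0.0746, 0.3494]
22.1 [ 0.56160448 -0.07501075  0.34955011]
[ 9.5  9.5  9.8  9.5  9.5 10.   9.8  9.8  9.8  9.8  9.8  9.8 10.   9.8
  9.8  9.8  9.8  9.8 10.   9.5  9.3]
[0.3 0.3 0.4 0.3 0.3 0.  0.1 0.4 0.4 0.1 0.1 0.1 0.3 0.4 0.4 0.4 0.1 0.1
 0.3 0.3 0.1]
slope-bearing -54.01 offset at hub mm 0.24 chord-bearing -53.7 aim [ 0.6244 -0.1912]
[324  62]
205 558 [ 0.6233 -0.1947] 0.0972 -55.6
215 531 [ 0.6233 -0.1945] 0.097 -55.51
225 504 [ 0.6231 -0.1945] 0.097 -55.63
```

The arm is at -53.9°, now about 0.95° short. The measured TCP position with d = 20.4 mm reproduced both final angles (-56.0 and -53.9), so I can servo on it: one last gentle push from the first side.

```bash
cat > b.py <<'E'
from h import *
from workcell import ctrl
s=ctrl.observe();v=s['position'][:2]-np.array([.5684,-.1145]);p=np.hypot(*v)
print(s['time'],s['position'].round(4),s['wrist_force'].round(1),"bearing if touching",(np.degrees(np.arctan2(v[1],v[0])-np.arcsin(.0204/p))).round(2),"r",np.sqrt(p*p-.0204**2).round(4))
for q in([.6225,-.136,.125],): print(shift(s,q).round(4))
E
python3 b.py
```

```text
22.1 [ 0.5616 -0.075   0.3496] [-0.1 -0.6 -0.8] bearing if touching 69.16 r 0.0345
[0.0826 0.025  0.2245]
```

```bash
python3 -m creep '0 0 0 0.04 0.01 0.03 0;0 0 0 0.082 0.02 0.06 0;0 0 0 0.082 0.02 0.11 0;0 0 0 0.082 0.02 0.16 0;0 0 0 0.082 0.02 0.20 0;0 0 0 0.082 0.02 0.218 0;0 0 0 0.082 0.02 0.224 0;0 0 0 0.082 0.02 0.224 0;0 0 0 0.082 0.02 0.224 0' | sed -n '2p;4p'
python3 b.py
```

```text
position: [0.6264, -0.1298, 0.128]
wrist_force: [0.4, 0.2, -0.3]
23.225 [ 0.6264 -0.1298  0.128 ] [ 0.4  0.2 -0.3] bearing if touching -34.65 r 0.0564
[-0.0005  0.0073  0.003 ]
```

```bash
python3 -m creep '0 0 0 -0.003 0.006 0.003 0;0 0 0 -0.006 0.012 0.003 0;0 0 0 -0.006 0.0135 0.003 0;0 0 0 -0.006 0.0135 0.003 0;0 0 0 -0.006 0.0135 0.003 0' | sed -n '4p'
python3 b.py
python3 -m creep '0 0 0 -0.0005 0.001 0 0;0 0 0 -0.0005 0.001 0 0' | sed -n '4p'
python3 b.py
```

```text
wrist_force: [0.2, 1.0, 0.5]
23.85 [ 0.6137 -0.1386  0.1233] [0.2 1.  0.5] bearing if touching -51.45 r 0.047
[ 0.0066 -0.0064 -0.0016]
wrist_force: [-0.3, 0.5, 0.1]
24.1 [ 0.6126 -0.1392  0.1233] [-0.3  0.5  0.1] bearing if touching -52.98 r 0.0463
[ 0.0073 -0.0075 -0.0017]
```

```bash
python3 -m creep '0 0 0 -0.0002 0.0005 0 0;0 0 0 -0.0002 0.0005 0 0' | sed -n '4p'
python3 b.py|head -1
python3 -m creep '0 0 0 -0.0002 0.0004 0 0;0 0 0 -0.0002 0.0004 0 0' | sed -n '4p'
python3 b.py|head -1
```

```text
wrist_force: [-0.3, 0.6, 0.0]
24.35 [ 0.6124 -0.1394  0.1233] [-0.3  0.6  0. ] bearing if touching -53.32 r 0.0462
wrist_force: [1.7, 0.3, -0.8]
24.6 [ 0.6122 -0.1396  0.1234] [ 1.7  0.3 -0.8] bearing if touching -53.67 r 0.0462
```

```bash
python3 -m creep '0 0 0 -0.0002 0.0004 0 0;0 0 0 -0.0002 0.0004 0 0' | sed -n '4p'
python3 b.py|head -1
python3 -m creep '0 0 0 -0.0002 0.0004 0 0;0 0 0 -0.0002 0.0004 0 0' | sed -n '4p'
python3 b.py|head -1
```

```text
wrist_force: [1.7, 0.6, 0.6]
24.85 [ 0.6119 -0.1397  0.1234] [1.7 0.6 0.6] bearing if touching -54.01 r 0.046
wrist_force: [2.4, 1.4, 0.5]
25.1 [ 0.6114 -0.1403  0.1234] [2.4 1.4 0.5] bearing if touching -54.99 r 0.0458
```

The inferred bearing is -55.0° against the -54.85° target. I'll retreat and check both mechanisms.

```bash
python3 -m creep '0 0 0 0.003 -0.01 0 0;0 0 0 0.005 -0.02 0 0;0 0 0 0.005 -0.02 -0.04 0;0 0 0 -0.02 -0.02 -0.09 0;0 0 0 -0.05 -0.02 -0.13 0;0 0 0 -0.08 -0.02 -0.17 0;0 0 0 -0.09 -0.02 -0.21 0;0 0 0 -0.09 -0.02 -0.22 0;0 0 0 -0.09 -0.02 -0.22 0;0 0 0 -0.09 -0.02 -0.22 0' | sed -n 2p
python3 f.py w15.npz
python3 - <<'E'
from h import *
from workcell import ctrl
d=dict(np.load("w15.npz"))
u=proj(d,np.array([.5738,.1236,.136]));print(u)
x,y=u.astype(int);blobs(d,(max(0,x-40),max(0,y-30),x+40,y+30),.136,165,60)
e=ctrl.snapshot("scene");f=dict(np.load("scene0.npz"))
D=cv2.absdiff(e["image"],f["image"]).max(2);n,l,st,c=cv2.connectedComponentsWithStats((D>60).astype(np.uint8))
print([(st[i,4],c[i].round(0).tolist()) for i in range(1,n) if st[i,4]>8])
E
```

```text
position: [0.5402, -0.0809, 0.3415]
26.4 [ 0.54014368 -0.08086579  0.3413646 ]
[ 9.8  9.8 10.  10.   9.8  9.5  9.8  9.5  9.8 10.3 10.  10.3  9.5  9.8
  9.8  9.8  9.8 10.  10.   9.  10. ]
[-0.4 -0.6 -0.5 -0.5 -0.4 -0.5 -0.6 -0.5 -0.6 -0.6 -0.7 -0.9 -0.7 -0.9
 -0.9 -0.9 -0.9 -1.  -1.  -1.2 -1.2]
slope-bearing -55.03 offset at hub mm 0.09 chord-bearing -54.91 aim [ 0.6229 -0.1923]
[312  44]
205 601 [ 0.6232 -0.1945] 0.097 -55.56
215 574 [ 0.6232 -0.1944] 0.0969 -55.54
225 529 [ 0.623  -0.1942] 0.0966 -55.58
[100.34828945 211.8333675 ]
c [100.4 211.8] n 396 xy [0.5737 0.1234] ang -168.0 len 0.06 wid 0.0119
[(np.int32(38), [204.0, 4.0]), (np.int32(2264), [221.0, 41.0]), (np.int32(12), [394.0, 2.0]), (np.int32(103), [361.0, 49.0]), (np.int32(20), [410.0, 56.0]), (np.int32(125), [361.0, 75.0]), (np.int32(41), [416.0, 70.0]), (np.int32(64), [232.0, 79.0]), (np.int32(141), [408.0, 90.0]), (np.int32(416), [220.0, 107.0]), (np.int32(20), [249.0, 92.0]), (np.int32(10), [262.0, 101.0]), (np.int32(65), [201.0, 170.0]), (np.int32(11), [255.0, 169.0]), (np.int32(66), [203.0, 181.0]), (np.int32(10), [220.0, 179.0]), (np.int32(10), [230.0, 199.0]), (np.int32(98), [266.0, 210.0]), (np.int32(118), [287.0, 217.0]), (np.int32(87), [264.0, 231.0]), (np.int32(80), [274.0, 234.0])]
```

The aim point (0.6229,-0.1923) lies over the post axis (0.6232,-0.1923). The regulator is still home, nothing else on the case or table shows a change, and the arm is clear. Handing in.

```bash
python3 -c "from workcell import ctrl;print(ctrl.job_done())"
```

```text
the job is handed in; nothing more can be done
None
```

The job is handed in: the regulator's long spoke rests against the stop pin, and by my last measurement the selector arm points at the tall post to within about 0.2°, after I overshot and nudged it back.

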